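# Refit the return spring on a pipette piston

## Task

The large pipette has been taken apart for cleaning. Take the coil spring from the parts tray and thread it, straightened coil first, over the end of the piston rod clamped in the service block; where it snags, twist it gently until it slips on, never forcing it, and slide it fully home on the white collar. Leave it standing there, let go, and leave the other things where they are.

Things in the scene. Friction and masses are not known exactly. Their poses are not given: they have to be found in the camera images.
- spring: Bare steel compression spring standing on its end in the tray: 51 mm long, 22 mm outside and 18 mm inside diameter, 2 mm wire, about 30 g. Origin at the centre of its lower end (underside of the bottom coil), z up along it. It gives 0.4 N per mm when pressed, goes solid after 20 mm (8 N) and does not yield in twist.
- chord (a point): Middle of the straightened side of the spring's bottom coil: a chord of wire on the spring's own +x side, parallel to its y axis; its inner edge lies 5 mm from the spring's axis. Axes as the spring's.
- spring_grip (a point): On the spring's axis 40 mm above its lower end, amid the upper coils, where it is best gripped (32 to 48 mm is all right).
- stand: Service block, fixed to the bench: aluminium, 90 x 70 x 28 mm high, with a dark round clamp (42 mm in diameter, top 40 mm above the bench) and a small black thumb screw on its +y side. Origin at the centre of its underside. The clamp holds the pipette's piston upright over the origin; the piston does not turn.
- rod_tip (a point): Tip of the piston rod, on its axis, 103 mm above the bench. The rod's upper end is a round nose 6 mm in diameter and 22 mm long with a tapered tip; the spring's bottom coil passes it at any angle. Axes as the block's.
- shoulder (a point): Foot of the nose, on the axis, 81 mm above the bench. From here down to the collar the rod is 16 mm in diameter with two opposite flats, 8 mm across; its round sides are bevelled over the top 3 mm. The spring snags here, its lower end at this height or up to 3 mm below, unless its chord lies along one of the flats (within about 0.2 rad).
- seat (a point): Centre of the upper face of the piston's white collar (27 mm in diameter), 45 mm above the bench, on the rod's axis: here the lower end of the spring must rest. Axes as the block's. Which way the rod's flats face is not measured: they may face any way round and must be felt for or seen.
- tray: Blue plastic parts tray, fixed, 130 x 250 mm, rim 14 mm high, walls and floor 4 mm; origin at the centre of its underside. The spring, the tip cone and the seal retainer stand in it in a row along its y axis, about 80 mm apart, in any order.
- cone: White plastic tip cone of the pipette standing on its wide end in the tray, 30 mm in diameter, 66 mm high; origin at the centre of its underside; to be left alone.
- retainer: White plastic seal retainer, a ring in the tray, 30 mm outside diameter, 12 mm high; origin at the centre of its underside; to be left alone.
- reagent: Glass jar with an orange cap, 60 mm in diameter, 105 mm high, on the bench; origin at the centre of its underside; to be left alone.
- handle: White pipette handle lying on the bench, about 200 mm long, 52 mm wide and 24 mm high; origin at the underside of its middle; to be left alone.
Not all that is in view belongs to the job. Leave any green or red look-alike of the stand alone.

How it is judged (in metres and radians):
On the way, in this order (a step that is already met when the one before it is completed fails the run):
1. the spring has been threaded over the rod end: its bottom coil surrounds the nose of the rod, at least 8 mm below the tip (horizontal distance between spring and rod_tip below 0.006 m and z of spring in the frame of rod_tip below -0.008 m), for 0.05 s.
2. the spring is past the shoulder of the rod and down on the collar (horizontal distance between spring and seat below 0.003 m and z of spring in the frame of seat below 0.003 m), for 0.2 s.
At the end, for the whole second after the job is handed in: the spring stands upright (within 0.12 rad) around the piston rod, its bottom coil within 3 mm of the collar's upper face and within 3 mm of the rod's axis, at rest and released (all of step 2 and z of spring in the frame of seat above -0.003 m and angle between spring's own z axis and vertical below 0.12 rad and linear speed of spring below 0.02 m/s); the robot touches nothing.
It fails at once if the spring is forced against the piston or its block with more than 20 N (a snag is felt at 2 to 4 N; the spring goes solid at about 8 N) (contact force between spring and stand above 20 N).
It fails at once if the gripper or arm bears on the piston or its block with more than 10 N (contact force between any of the fingers, the arm and stand above 10 N).
It fails at once if another thing (tip cone, seal retainer, reagent bottle, pipette handle) is moved by more than 15 mm (distance of any of cone, retainer, reagent, handle from where it was at the start of the episode above 0.015 m).
It also fails if it takes over 72 s, if anything falls off the work surface, if the arm or the gripper's body presses on something with over 40 N, if the wrist force passes 120 N, or if a joint passes its speed limit or range.

## Robot

A 6-joint arm with a two-finger parallel gripper is mounted at the origin on the work surface. World frame = base frame: x ahead of the robot, y to its left, z up, the work surface at z = 0. Lengths are in mm, angles in degrees, forces in N, time in s.
With the tool pointing down it reaches from about 300 to 850 mm from the base axis. Payload 4.2 kg.
Tool frame: the origin (TCP) lies between the finger pads; the fingertips stand 22 mm ahead of it and the grasp point (between the pads) lies 3 mm ahead of it; z points along the fingers, y is the direction in which the jaws open and shut (so a half turn about z gives the same grasp; the last joint's range is limited). The gripper opens to 91 mm and grips with 3 to 60 N. Pads are 32 mm wide; open, the fingers measure 118 mm over their backs; the gripper's body (76 mm by 178 mm) begins 60 mm behind the grasp point.
Start: joints at [67.036, 18.312, 89.639, -0, 72.044, -1.146], TCP at [213.709, 533.825, 235.976] pointing down, gripper open.
Joint ranges: [-177.97, 177.97], [-48.28, 115.42], [12.27, 149.76], [-77.06, 257.06], [2.81, 150.46], [-146.56, 146.56]. Speed limits (degrees/s): [147.25, 147.25, 180, 180, 180, 180].

## Interface

Orientations are given as [roll, pitch, yaw] about the fixed x, y, z axes, in that order (R = Rz(yaw) Ry(pitch) Rx(roll)).
In Python, from workcell import telemetry, cams, env gives the robot as it stands.
- The arm moves only by the shell command python3 -m inch 'ROWS' [FORCE]. ROWS is JSON, a list of rows, each an object of numbers: "x", "y", "z": the shift along the tool's x, y, z in cm; "yaw": the turn about the tool's z in units of 5 degrees (1.0 is 5 degrees); "gripper": the gripper's target within -1 to 1 (fully open at 1, half-way at 0, shut at -1). A call has 1 to 12 rows; each row shifts and turns the commanded pose from where the row before left it, along the tool's axes as they then stand; what a row does not reach is not made up. A row lasts 1/12 s, in which the tool goes at most 41.7 mm and 7.16 degrees, less where a joint would pass 70% of its speed; a pose out of reach is approached as far as the arm can. A call is refused whole if a number of a shift passes 4.17 or a number of a turn 1, either way. A call with a gripper value outside its range is refused whole. The fingers move at their own pace and stop on an object; FORCE is the grip in N (left out, the last holds). Time passes only in rows, so rows that do not move let the fingers close. It gives the time, the measured TCP pose, the force and the opening at its end, in the units of the state.
- telemetry.state(): the state, without advancing time (a new reading comes with each control period).
- cams.grab_frame(name): name is "side" or "top" or "wrist"; returns a dict with "pixels" (480x640x3 uint8, red, green, blue), "mtx" (3x3 intrinsics, pixels), "distortion" ([k1, k2, p1, p2, k3] as OpenCV has them; the pictures are not rectified), "rvec" (rotation vector, rad) and "tvec" (3), from world to camera coordinates, as OpenCV has them. Camera axes: x right, y down, z forward; pixel columns grow to the right and rows downward; lengths in mm; the calibration is good to about 2 mm. A picture is of the moment at which its call begins. There is no depth.
- env.job_done(): hands the job in, once; it reports no verdict.
The state is a dict: "time_s": time; "qpos": joint angles; "qvel": joint speeds; "effort": joint torques, N m; "ee_pos": TCP position; "ee_rot": TCP orientation; "force": force on the tool from outside, world axes, zero at the start; "torque": the same for the moment, N m; "gripper_width": finger opening in mm.
Only numpy, scipy, OpenCV 4.12 (cv2) and the standard library are available. Lean on these libraries where they do the work, as an engineer would, in place of code of your own. Each camera call takes 0.05 s, during which the arm holds its last target. There are 200 camera calls.

## Working session

There is one attempt and no reset: what is moved stays moved. The work goes in short steps, Python scripts to look and compute and a shell command to move; the robot and the scene stay as the last step left them, time stands still between calls to the robot, and variables do not carry over. Pictures are saved under pics/ and viewed, about 8 in all and at most 12, crops included, and the job is handed in when it is done.

```bash
ls; mkdir -p pics; cat > h.py <<'E'
import numpy as np, cv2, json
from workcell import telemetry, cams, env
def grab(n):
    f=cams.grab_frame(n); np.savez('last_'+n+'.npz',**{k:np.asarray(v) for k,v in f.items()}); return f
def last(n): return dict(np.load('last_'+n+'.npz'))
def ray(f,uv):
    R=cv2.Rodrigues(np.asarray(f['rvec'],float))[0]; t=np.asarray(f['tvec'],float).ravel()
    p=cv2.undistortPoints(np.array([[uv]],float),np.asarray(f['mtx'],float),np.asarray(f['distortion'],float))[0,0]
    return -R.T@t, R.T@np.array([p[0],p[1],1.])
def onplane(f,uv,z):
    c,d=ray(f,uv); return c+d*(z-c[2])/d[2]
def two(f,a,g,b):
    c,d=ray(f,a); e,h=ray(g,b); d/=np.linalg.norm(d); h/=np.linalg.norm(h)
    s=np.linalg.lstsq(np.c_[d,-h],e-c,rcond=None)[0]; p,q=c+d*s[0],e+h*s[1]
    return (p+q)/2, np.linalg.norm(p-q)
def proj(f,P): return cv2.projectPoints(np.array(P,float).reshape(-1,1,3),np.asarray(f['rvec'],float),np.asarray(f['tvec'],float),np.asarray(f['mtx'],float),np.asarray(f['distortion'],float))[0].reshape(-1,2)
def save(n,im): cv2.imwrite('pics/'+n+'.png',cv2.cvtColor(im,cv2.COLOR_RGB2BGR))
E
python3 - <<'E'
from h import *
a=grab('top')['pixels'];save('top0',a)
b=grab('side')['pixels'];save('side0',b)
print(telemetry.state())
for n in('top','side'):
    f=last(n); print(n,ray(f,(320,240)))
E
```

```text
pics
{'time_s': 0.1, 'qpos': array([ 6.70363652e+01,  1.83478311e+01,  8.96988657e+01, -1.08411323e-03,
        7.20429309e+01, -1.14533030e+00]), 'qvel': array([ 0.07899711, -0.18644494, -0.21655513, -0.04886571, -0.08475624,
        0.02986944]), 'effort': array([-5.64592556e-04, -4.13332379e+01, -2.32507199e+01,  7.28170853e-02,
        4.22032317e-02, -4.64180766e-05]), 'ee_pos': array([213.54719368, 533.43637457, 235.20952087]), 'ee_rot': array([-1.79910370e+02, -7.60944527e-04,  1.58182030e+02]), 'force': array([ 1.28631146,  0.06603763, -0.56483375]), 'torque': array([-0.05297419, -0.00270114, -0.01745051]), 'gripper_width': 91.31244690336398}
top (array([ 323.96649276,   17.21773648, 1070.77363637]), array([ 0.20148122, -0.00266002, -0.97951692]))
side (array([ -84.75914834, -690.28415062,  658.91091207]), array([ 0.58145502,  0.62965012, -0.51544066]))
```

View pics/top0.png

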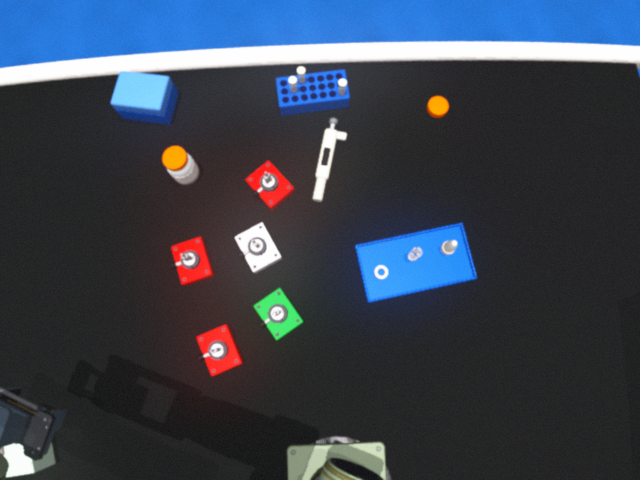

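View pics/side0.png

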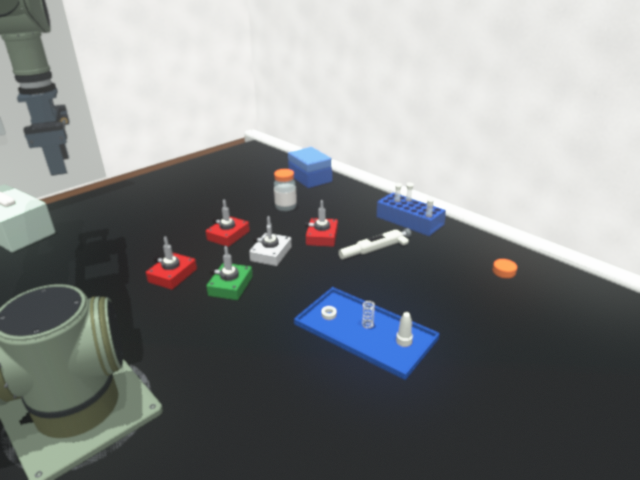

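The top view shows stand candidates at red (269,182), (191,260), (219,350), green (278,314) and bare aluminium (258,247). The aluminium one fits "stand". In the tray are the ring (381,271), the spring (415,254) and the cone (450,246). I'll confirm these with one enlarged crop and locate them.

```bash
python3 - <<'E'
from h import *
t=last('top');s=last('side')
a=cv2.resize(t['pixels'][205:290,225:305],(0,0),fx=5,fy=5,interpolation=2)
b=cv2.resize(t['pixels'][225:310,360:440],(0,0),fx=5,fy=5,interpolation=2)
save('crop0',np.hstack([a,b]))
print('springtop',two(t,(414,252),s,(369,303)),'plane',onplane(s,(368,328),4),onplane(t,(415,254),30))
print('tip',two(t,(257,242),s,(268,218)))
# white block corners mask on top
hsv=cv2.cvtColor(t['pixels'],cv2.COLOR_RGB2HSV)
m=((hsv[...,1]<70)&(hsv[...,2]>140)).astype(np.uint8); m[:215]=0;m[280:]=0;m[:,:228]=0;m[:,290:]=0
r=cv2.minAreaRect(max(cv2.findContours(m,0,1)[0],key=cv2.contourArea)); print(r)
print([onplane(t,p,28).round(1) for p in cv2.boxPoints(r)], onplane(t,r[0],28))
print('ring',onplane(t,(381,271),16),'cone',onplane(s,(404,342),4))
E
```

```text
springtop (array([ 501.09389031, -187.81936347,   53.70628945]), np.float64(5.658014088672286)) plane [ 492.50387486 -199.05629647    4.        ] [ 498.34756538 -192.601467     30.        ]
tip (array([523.26467995, 143.61188196, 104.36752171]), np.float64(1.1663514004698203))
((257.3343811035156, 246.863037109375), (41.739952087402344, 33.12060546875), 61.38954162597656)
[array([554.2, 206.9,  28. ]), array([587.6, 141.8,  28. ]), array([503.3,  99.2,  28. ]), array([470.8, 163.5,  28. ])] [528.61295135 152.6765983   28.        ]
ring [ 465.88450228 -117.13657502   16.        ] cone [ 511.61557273 -272.71502976    4.        ]
```

View pics/crop0.png

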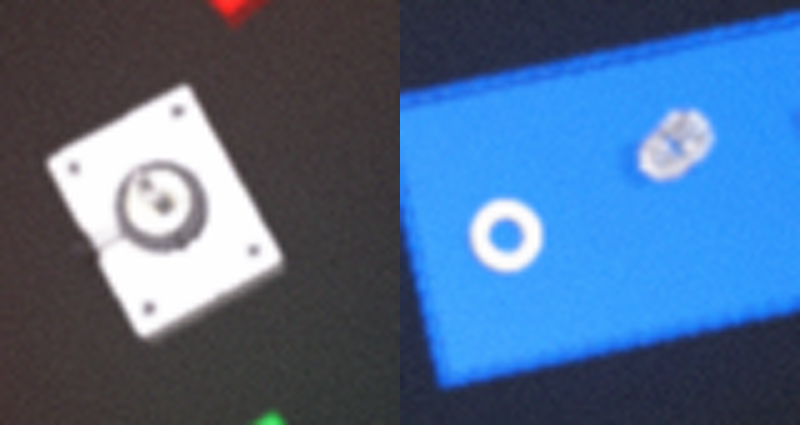

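The crop confirms it: the bare aluminium block has the clamp at its middle (left), and the spring (right) is the coil between the ring and the cone. Next I work out the wrist camera mounting and the approach over the stand.

```bash
cat >> h.py <<'E'
def Rt():
    s=telemetry.state(); from scipy.spatial.transform import Rotation as Ro
    return Ro.from_euler('xyz',s['ee_rot'],degrees=True).as_matrix(), s['ee_pos'], s
def go(P):
    R,p,s=Rt(); return (R.T@(np.array(P,float)-p)/10).round(3)
E
python3 - <<'E'
from h import *
f=grab('wrist'); R,p,s=Rt()
c,d=ray(f,(320,240)); print('cam in tool',R.T@(c-p),R.T@d, f['mtx'])
t=last('top');sd=last('side')
print('tip',two(t,(255,241),sd,(268.5,217.5)), 'clamp',onplane(t,(257.4,246),40))
print(go([525,148,300]))
E
```

```text
cam in tool [  68.91991102   -0.27758859 -149.00410669] [-0.24869203 -0.00479424  0.96858696] [[392.11567326   0.         321.62135464]
 [  0.         392.11567326 238.51699291]
 [  0.           0.           1.        ]]
tip (array([526.57154553, 147.4579315 , 102.76015131]), np.float64(0.5189248744330476)) clamp [528.16291017 150.94842408  40.        ]
[-43.239 -24.223  -6.435]
```

```bash
python3 - <<'E'
from h import *
print(go([546,82,185]))
E
```

```text
[-47.641 -29.555   5.071]
```

```bash
python3 -m inch '[{"x":-1.2,"y":-0.75,"z":0.12},{"x":-2.4,"y":-1.5,"z":0.25},{"x":-3,"y":-1.85,"z":0.3},{"x":-3,"y":-1.85,"z":0.3},{"x":-3,"y":-1.85,"z":0.3},{"x":-3,"y":-1.85,"z":0.3},{"x":-3,"y":-1.85,"z":0.3},{"x":-3,"y":-1.85,"z":0.3},{"x":-3,"y":-1.85,"z":0.3},{"x":-3,"y":-1.85,"z":0.3},{"x":-3,"y":-1.85,"z":0.3},{"x":-3,"y":-1.85,"z":0.3}]' 40; python3 -m inch '[{"x":-3,"y":-1.85,"z":0.3},{"x":-3,"y":-1.85,"z":0.3},{"x":-3,"y":-1.85,"z":0.3},{"x":-2.5,"y":-1.5,"z":0.3},{"x":-1.2,"y":-0.75,"z":0.2},{"yaw":1},{"yaw":1},{"yaw":1},{"yaw":1},{"yaw":1},{"yaw":1},{"yaw":1}]'; python3 -m inch '[{"yaw":1},{"yaw":1},{"yaw":1},{"yaw":1},{},{}]'
python3 - <<'E'
from h import *
print(go([546,82,185]))
f=grab('wrist'); c=proj(f,[[527,148.5,81]])[0].astype(int);print(c, proj(f,[[527,148.5,103],[527,148.5,45]]))
x,y=c; x=max(60,x);y=max(60,y)
save('w1',np.hstack([cv2.resize(f['pixels'],(400,300),interpolation=3),cv2.resize(f['pixels'][y-50:y+50,x-65:x+65],(390,300),interpolation=2)]))
E
```

```text
[-47.641 -29.555   5.071]
[112 598] [[103.17825781 618.62596014]
 [125.77744681 567.872162  ]]invalid input
invalid input
invalid input
Traceback (most recent call last):
cv2.error: OpenCV(4.12.0) /io/opencv/modules/imgproc/src/resize.cpp:4208: error: (-215:Assertion failed) !ssize.empty() in function 'resize'
```

Refused: the rows probably need every key. One complete row will test that.

```bash
python3 -m inch '[{"x":-1.2,"y":-0.75,"z":0.12,"yaw":0,"gripper":1}]'; python3 -m inch '[{"x":-2.4,"y":-1.5,"z":0.25,"yaw":0,"gripper":1}]' 40
```

```text
time_s: 0.28
ee_pos: [221.4, 523.5, 234.5]
ee_rot: [179.9, -0.1, 158.3]
force: [0.4, 0.4, -0.2]
gripper_width: 91.4
time_s: 0.37
ee_pos: [238.3, 500.4, 232.0]
ee_rot: [179.9, -0.0, 158.4]
force: [0.9, -0.0, 0.3]
gripper_width: 91.3
```

```bash
python3 -m inch '[{"x":-3,"y":-1.85,"z":0.3,"yaw":0,"gripper":1},{"x":-3,"y":-1.85,"z":0.3,"yaw":0,"gripper":1},{"x":-3,"y":-1.85,"z":0.3,"yaw":0,"gripper":1},{"x":-3,"y":-1.85,"z":0.3,"yaw":0,"gripper":1},{"x":-3,"y":-1.85,"z":0.3,"yaw":0,"gripper":1},{"x":-3,"y":-1.85,"z":0.3,"yaw":0,"gripper":1},{"x":-3,"y":-1.85,"z":0.3,"yaw":0,"gripper":1},{"x":-3,"y":-1.85,"z":0.3,"yaw":0,"gripper":1},{"x":-3,"y":-1.85,"z":0.3,"yaw":0,"gripper":1},{"x":-3,"y":-1.85,"z":0.3,"yaw":0,"gripper":1},{"x":-3,"y":-1.85,"z":0.3,"yaw":0,"gripper":1},{"x":-3,"y":-1.85,"z":0.3,"yaw":0,"gripper":1}]'; python3 -m inch '[{"x":-3,"y":-1.85,"z":0.3,"yaw":0,"gripper":1},{"x":-2.5,"y":-1.55,"z":0.3,"yaw":0,"gripper":1},{"x":-1.3,"y":-0.8,"z":0.2,"yaw":0,"gripper":1},{"x":-0.5,"y":-0.3,"z":0.2,"yaw":0,"gripper":1},{"x":0,"y":0,"z":0,"yaw":1,"gripper":1},{"x":0,"y":0,"z":0,"yaw":1,"gripper":1},{"x":0,"y":0,"z":0,"yaw":1,"gripper":1},{"x":0,"y":0,"z":0,"yaw":1,"gripper":1},{"x":0,"y":0,"z":0,"yaw":1,"gripper":1},{"x":0,"y":0,"z":0,"yaw":1,"gripper":1},{"x":0,"y":0,"z":0,"yaw":1,"gripper":1},{"x":0,"y":0,"z":0,"yaw":1,"gripper":1}]';  python3 -m inch '[{"x":0,"y":0,"z":0,"yaw":1,"gripper":1},{"x":0,"y":0,"z":0,"yaw":1,"gripper":1},{"x":0,"y":0,"z":0,"yaw":1,"gripper":1},{"x":0,"y":0,"z":0,"yaw":0,"gripper":1},{"x":0,"y":0,"z":0,"yaw":0,"gripper":1}]'
python3 - <<'E'
from h import *
print(go([546,82,185]))
f=grab('wrist'); c=proj(f,[[527,148.5,81]])[0].astype(int);print(c, proj(f,[[527,148.5,103],[527,148.5,45]]))
x,y=c; x=max(65,x);y=max(50,y)
save('w1',np.hstack([cv2.resize(f['pixels'],(400,300),interpolation=3),cv2.resize(f['pixels'][y-50:y+50,x-65:x+65],(390,300),interpolation=2)]))
E
```

```text
time_s: 1.37
ee_pos: [490.9, 157.0, 196.1]
ee_rot: [-180.0, 0.0, 158.2]
force: [1.2, 0.1, 0.8]
gripper_width: 91.0
time_s: 2.37
ee_pos: [540.5, 91.0, 186.2]
ee_rot: [-180.0, -0.0, 118.0]
force: [0.1, 0.0, -0.1]
gripper_width: 91.1
time_s: 2.78
ee_pos: [540.9, 90.9, 186.3]
ee_rot: [-180.0, -0.0, 103.3]
force: [0.1, 0.3, -0.1]
gripper_width: 91.4
[-0.984  0.294  0.126]
[321 154] [[321.96269434 156.19235023]
 [321.95364218 152.91320259]]
```

View pics/w1.png

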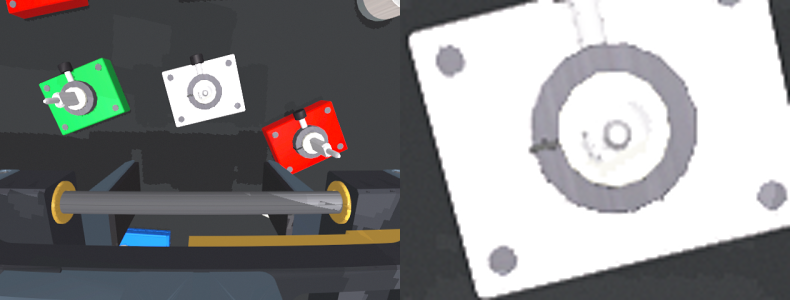

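The wrist image shows the aluminium block with the nose at about px (328,149); green and red blocks flank it. The rod's 8x16 section is faintly visible around the nose, so I enhance the contrast and get circle centres.

```bash
python3 - <<'E'
from h import *
f=last('wrist'); g=cv2.cvtColor(f['pixels'],cv2.COLOR_RGB2GRAY)
c=g[124:174,298:358]; 
e=np.clip((c.astype(float)-200)*255/55,0,255).astype(np.uint8)
save('w1e',cv2.cvtColor(cv2.resize(e,(0,0),fx=10,fy=10,interpolation=1),8))
# dark clamp ring -> outer ellipse
m=((g[110:185,290:365]<200)&(g[110:185,290:365]>110)).astype(np.uint8)
k=max(cv2.findContours(m,0,1)[0],key=cv2.contourArea); el=cv2.minEnclosingCircle(k)
print(el); print(onplane(f,(el[0][0]+290,el[0][1]+110),40), onplane(f,(328.3,148.7),103))
E
```

```text
((36.68329620361328, 36.370933532714844), 28.71538543701172)
[529.32912981 153.74832084  40.        ] [529.58443545 153.50664757 103.        ]
```

View pics/w1e.png

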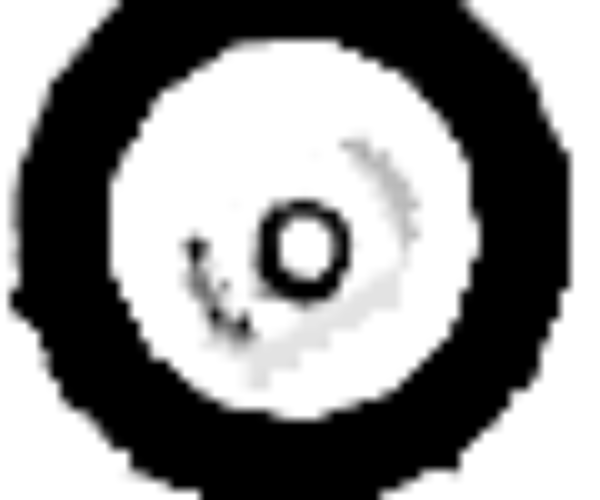

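Clear now: the bevelled round ends lie lower-left and upper-right, so the flats run along image direction about (150,-90). I compute the world direction and go to look at the spring the same way.

```bash
python3 - <<'E'
from h import *
f=last('wrist')
P=lambda a,b,z:onplane(f,(298+a/10,124+b/10),z)[:2]
for q in [((190,240),(345,140)),((250,340),(412,240)),((250,385),(400,300))]:
    d=P(*q[1],79)-P(*q[0],79); print(np.linalg.norm(d), np.degrees(np.arctan2(d[1],d[0])))
print('bevel centroid',P(302,240,79))
print(go([475,-256,185]))
E
```

```text
11.671354407613082 45.64086382534992
12.116167720515795 44.70145679619801
11.019699957699135 42.62052307118239
bevel centroid [529.91298409 153.49299266]
[-32.234 -14.414   0.126]
```

```bash
python3 -m inch '[{"x":-1.5,"y":-0.7,"z":0,"yaw":0,"gripper":1},{"x":-3,"y":-1.35,"z":0,"yaw":0,"gripper":1},{"x":-3,"y":-1.35,"z":0,"yaw":0,"gripper":1},{"x":-3,"y":-1.35,"z":0,"yaw":0,"gripper":1},{"x":-3,"y":-1.35,"z":0,"yaw":0,"gripper":1},{"x":-3,"y":-1.35,"z":0,"yaw":0,"gripper":1},{"x":-3,"y":-1.35,"z":0,"yaw":0,"gripper":1},{"x":-3,"y":-1.35,"z":0,"yaw":0,"gripper":1},{"x":-3,"y":-1.35,"z":0,"yaw":0,"gripper":1},{"x":-3,"y":-1.35,"z":0,"yaw":0,"gripper":1},{"x":-2.5,"y":-1.1,"z":0,"yaw":0,"gripper":1},{"x":-1.2,"y":-0.5,"z":0,"yaw":0,"gripper":1}]';  python3 -m inch '[{"x":0,"y":0,"z":0,"yaw":1,"gripper":1},{"x":0,"y":0,"z":0,"yaw":1,"gripper":1},{"x":0,"y":0,"z":0,"yaw":1,"gripper":1},{"x":0,"y":0,"z":0,"yaw":1,"gripper":1},{"x":0,"y":0,"z":0,"yaw":1,"gripper":1},{"x":0,"y":0,"z":0,"yaw":1,"gripper":1},{"x":0,"y":0,"z":0,"yaw":1,"gripper":1},{"x":0,"y":0,"z":0,"yaw":0,"gripper":1},{"x":0,"y":0,"z":0,"yaw":0,"gripper":1}]'
python3 - <<'E'
from h import *
f=grab('wrist'); c=proj(f,[[498,-193,55]])[0].astype(int);print(c)
x,y=c; x=max(65,x);y=max(50,y)
save('w2',np.hstack([cv2.resize(f['pixels'],(320,240),interpolation=3),np.zeros((240,0,3),np.uint8)]) )
a=cv2.resize(f['pixels'][y-30:y+30,x-35:x+35],(700,600),interpolation=2); a[:120,:160]=cv2.resize(f['pixels'],(160,120)); save('w2',a)
E
```

```text
time_s: 3.83
ee_pos: [473.4, -258.5, 186.3]
ee_rot: [-180.0, 0.1, 103.1]
force: [0.4, 0.5, 0.0]
gripper_width: 91.3
time_s: 4.58
ee_pos: [474.3, -255.2, 186.2]
ee_rot: [-180.0, -0.0, 68.4]
force: [0.8, 0.4, 0.1]
gripper_width: 91.4
[320 142]
```

View pics/w2.png

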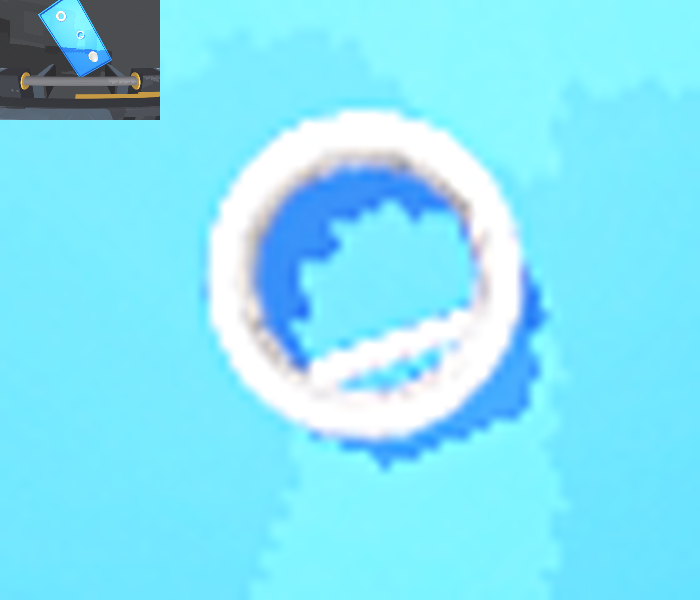

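A beautiful view: the spring ring centre is at crop (366,275), px (321.6,139.5). The chord runs from crop (310,375) to (470,315), on the ring's lower side.

```bash
python3 - <<'E'
from h import *
f=last('wrist'); x,y=320-35,142-30
P=lambda a,b,z:onplane(f,(x+a/10,y+b/10),z)
S=P(366,275,55); w=P(210,275,55)-P(523,275,55); print('centre',S,'dia',np.linalg.norm(w))
a,b=P(310,375,5),P(470,315,5); d=(b-a)[:2]; print('chord dir',np.degrees(np.arctan2(d[1],d[0])),'len',np.linalg.norm(d),'mid',(a+b)/2)
# spring +x direction: from axis to chord
m=((a+b)/2)[:2]-S[:2]; print('chord side', np.degrees(np.arctan2(m[1],m[0])),np.linalg.norm(m))
R,p,s=Rt(); print(s['qpos'].round(1)); print('above',go([S[0],S[1],130]),'grip',go([S[0],S[1],47]))
E
```

```text
centre [ 499.33332046 -191.3348209    55.        ] dia 21.77134130919543
chord dir -1.416725218168838 len 14.017954379272224 mid [ 499.08093284 -197.25690334    5.        ]
chord side -92.44035779291832 5.927458132278356
[-29.5  17.2  98.8   0.   64.   -7.9]
above [ 6.865 -0.03   5.625] grip [ 6.863 -0.029 13.925]
```

```bash
python3 -m inch '[{"x":1.5,"y":0,"z":0,"yaw":0,"gripper":1},{"x":2.5,"y":0,"z":0,"yaw":0,"gripper":1},{"x":2,"y":0,"z":0.5,"yaw":0,"gripper":1},{"x":0.86,"y":-0.03,"z":1.4,"yaw":0,"gripper":1},{"x":0,"y":0,"z":2.5,"yaw":0,"gripper":1},{"x":0,"y":0,"z":2.5,"yaw":0,"gripper":1},{"x":0,"y":0,"z":2.5,"yaw":0,"gripper":1},{"x":0,"y":0,"z":2,"yaw":0,"gripper":1},{"x":0,"y":0,"z":1.5,"yaw":0,"gripper":1},{"x":0,"y":0,"z":1,"yaw":0,"gripper":1},{"x":0,"y":0,"z":0,"yaw":0,"gripper":1},{"x":0,"y":0,"z":0,"yaw":0,"gripper":0}]' 20
python3 - <<'E'
from h import *
print(go([499.3,-191.3,47]))
E
```

```text
time_s: 5.63
ee_pos: [499.6, -191.9, 47.3]
ee_rot: [-180.0, -0.0, 68.2]
force: [0.7, 0.1, 0.8]
gripper_width: 86.9
[ 0.041 -0.053  0.026]
```

```bash
python3 -m inch '[{"x":0.04,"y":-0.05,"z":0,"yaw":0,"gripper":-0.3},{"x":0,"y":0,"z":0,"yaw":0,"gripper":-0.3},{"x":0,"y":0,"z":0,"yaw":0,"gripper":-0.4},{"x":0,"y":0,"z":0,"yaw":0,"gripper":-0.5},{"x":0,"y":0,"z":0,"yaw":0,"gripper":-0.6},{"x":0,"y":0,"z":0,"yaw":0,"gripper":-1},{"x":0,"y":0,"z":0,"yaw":0,"gripper":-1},{"x":0,"y":0,"z":0,"yaw":0,"gripper":-1},{"x":0,"y":0,"z":0,"yaw":0,"gripper":-1}]' 20
python3 -m inch '[{"x":0,"y":0,"z":0,"yaw":0,"gripper":-1},{"x":0,"y":0,"z":0,"yaw":0,"gripper":-1},{"x":0,"y":0,"z":0,"yaw":0,"gripper":-1},{"x":0,"y":0,"z":0,"yaw":0,"gripper":-1}]'
```

```text
time_s: 6.38
ee_pos: [499.2, -191.3, 47.2]
ee_rot: [-180.0, -0.0, 68.2]
force: [0.2, 0.0, -0.8]
gripper_width: 27.4
time_s: 6.72
ee_pos: [499.2, -191.3, 47.2]
ee_rot: [180.0, -0.0, 68.2]
force: [0.8, -0.8, -0.4]
gripper_width: 21.0
```

```bash
python3 -m inch '[{"x":0,"y":0,"z":-0.5,"yaw":0,"gripper":-1},{"x":0,"y":0,"z":-1,"yaw":0,"gripper":-1},{"x":0,"y":0,"z":-1.5,"yaw":0,"gripper":-1},{"x":0,"y":0,"z":-2,"yaw":0,"gripper":-1},{"x":0,"y":0,"z":-2,"yaw":-1,"gripper":-1},{"x":0,"y":0,"z":-2,"yaw":-1,"gripper":-1},{"x":0,"y":0,"z":-2,"yaw":-1,"gripper":-1},{"x":0,"y":0,"z":-1.5,"yaw":-1,"gripper":-1},{"x":0,"y":0,"z":-0.5,"yaw":-1,"gripper":-1},{"x":0,"y":0,"z":0,"yaw":-1,"gripper":-1},{"x":0,"y":0,"z":0,"yaw":-1,"gripper":-1},{"x":0,"y":0,"z":0,"yaw":-1,"gripper":-1}]' 
python3 -m inch '[{"x":0,"y":0,"z":0,"yaw":-1,"gripper":-1},{"x":0,"y":0,"z":0,"yaw":-0.3,"gripper":-1},{"x":0,"y":0,"z":0,"yaw":0,"gripper":-1}]'
python3 - <<'E'
from h import *
print(go([529.5,153.5,177]))
E
```

```text
time_s: 7.72
ee_pos: [499.2, -191.4, 178.5]
ee_rot: [179.9, 0.1, 108.4]
force: [0.6, -1.1, -0.6]
gripper_width: 21.5
time_s: 7.97
ee_pos: [499.2, -191.3, 178.2]
ee_rot: [180.0, 0.0, 114.7]
force: [-0.1, 0.7, -0.7]
gripper_width: 20.9
[30.062 17.167  0.11 ]
```

```bash
python3 -m inch '[{"x":1.2,"y":0.7,"z":0,"yaw":0,"gripper":-1},{"x":2.4,"y":1.4,"z":0,"yaw":0,"gripper":-1},{"x":3,"y":1.7,"z":0,"yaw":0,"gripper":-1},{"x":3,"y":1.7,"z":0,"yaw":0,"gripper":-1},{"x":3,"y":1.7,"z":0,"yaw":0,"gripper":-1},{"x":3,"y":1.7,"z":0,"yaw":0,"gripper":-1},{"x":3,"y":1.7,"z":0,"yaw":0,"gripper":-1},{"x":3,"y":1.7,"z":0,"yaw":0,"gripper":-1},{"x":3,"y":1.7,"z":0,"yaw":0,"gripper":-1},{"x":2.4,"y":1.4,"z":0,"yaw":0,"gripper":-1},{"x":1.8,"y":1.1,"z":0,"yaw":0,"gripper":-1},{"x":1.2,"y":1,"z":0,"yaw":0,"gripper":-1}]' 
python3 -m inch '[{"x":0,"y":0,"z":0,"yaw":0,"gripper":-1},{"x":0,"y":0,"z":0,"yaw":0,"gripper":-1},{"x":0,"y":0,"z":0,"yaw":0,"gripper":-1},{"x":0,"y":0,"z":0,"yaw":0,"gripper":-1}]'
python3 - <<'E'
from h import *
print(go([529.5,153.5,175]))
w=grab('wrist');s=grab('side');t=grab('top')
B=[[529.5,153.5,z] for z in(103,132)]
print(proj(s,B),proj(t,B),proj(w,B))
q=proj(s,B)[0].astype(int)
a=cv2.resize(s['pixels'][q[1]-50:q[1]+40,q[0]-45:q[0]+45],(400,400),interpolation=2)
b=cv2.resize(w['pixels'][80:320,200:440],(400,400),interpolation=2)
save('p3',np.hstack([a,b]));print(q)
E
```

```text
time_s: 8.97
ee_pos: [532.7, 156.5, 177.9]
ee_rot: [180.0, -0.0, 114.7]
force: [-0.4, 0.4, -0.4]
gripper_width: 21.3
time_s: 9.3
ee_pos: [532.8, 153.1, 177.3]
ee_rot: [-180.0, 0.0, 114.6]
force: [0.0, -0.0, 0.1]
gripper_width: 21.1
[ 0.171 -0.283  0.234]
[[267.76930877 216.13449862]
 [266.91450865 205.06471367]] [[252.09441854 239.58381381]
 [250.01767149 236.63486353]] [[317.55724756 255.49909353]
 [316.95717108 271.44578058]]
[267 216]
```

View pics/p3.png

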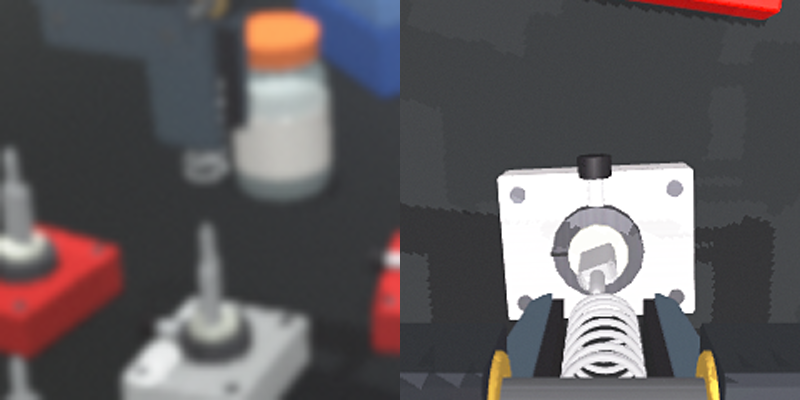

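Side view: the spring's lower end is visible about 30 mm above and nearly over the rod tip. Wrist view: the rod stands just below the spring, with its flat visible. I shift it 1 mm toward the chord side for clearance and lower it past the tip.

```bash
python3 -c "
from h import *
print(go([530.2,152.8,147]))"
```

```text
[ 0.061 -0.266  3.034]
```

```bash
python3 -m inch '[{"x":0.06,"y":-0.27,"z":0.2,"yaw":0,"gripper":-1},{"x":0,"y":0,"z":0.6,"yaw":0,"gripper":-1},{"x":0,"y":0,"z":0.8,"yaw":0,"gripper":-1},{"x":0,"y":0,"z":0.7,"yaw":0,"gripper":-1},{"x":0,"y":0,"z":0.4,"yaw":0,"gripper":-1},{"x":0,"y":0,"z":0,"yaw":0,"gripper":-1},{"x":0,"y":0,"z":0,"yaw":0,"gripper":-1}]'
python3 -m inch '[{"x":0,"y":0,"z":0.3,"yaw":0,"gripper":-1},{"x":0,"y":0,"z":0.3,"yaw":0,"gripper":-1},{"x":0,"y":0,"z":0,"yaw":0,"gripper":-1}]'
python3 -m inch '[{"x":0,"y":0,"z":0.3,"yaw":0,"gripper":-1},{"x":0,"y":0,"z":0.3,"yaw":0,"gripper":-1},{"x":0,"y":0,"z":0,"yaw":0,"gripper":-1},{"x":0,"y":0,"z":0,"yaw":0,"gripper":-1}]'
python3 - <<'E'
from h import *
print(go([529.5,153.5,137]))
w=grab('wrist');s=grab('side')
q=proj(s,[[529.5,153.5,90]])[0].astype(int)
a=cv2.resize(s['pixels'][q[1]-30:q[1]+30,q[0]-30:q[0]+30],(400,400),interpolation=2)
b=cv2.resize(w['pixels'][150:300,240:390],(400,400),interpolation=2)
save('p4',np.hstack([a,b]));print(q)
E
```

```text
time_s: 10.03
ee_pos: [530.0, 153.7, 149.7]
ee_rot: [-179.9, -0.0, 114.7]
force: [-0.5, 0.0, -0.6]
gripper_width: 21.3
time_s: 10.28
ee_pos: [529.9, 153.7, 143.8]
ee_rot: [-180.0, -0.0, 114.7]
force: [0.3, 1.1, 0.3]
gripper_width: 21.1
time_s: 10.62
ee_pos: [530.1, 153.7, 138.0]
ee_rot: [-180.0, -0.0, 114.7]
force: [-0.2, 0.8, -0.5]
gripper_width: 21.0
[ 0.007 -0.059  0.104]
[268 221]
```

View pics/p4.png

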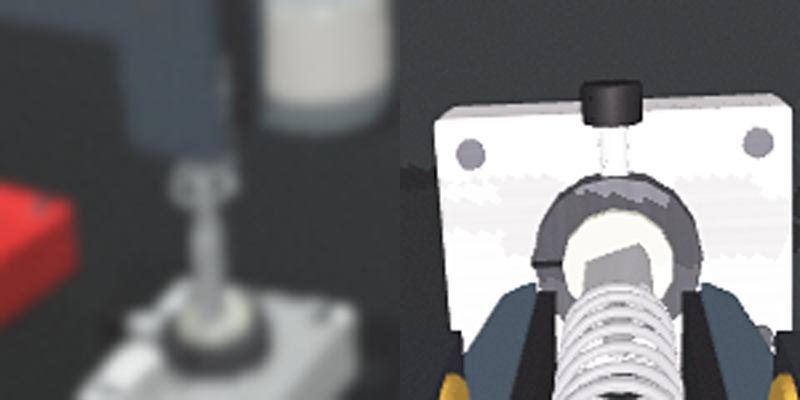

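Threaded: the nose enters the bottom coil (side crop (205,190)), the wrist view is centred, and force is near zero. I centre it and continue gently to the shoulder.

```bash
python3 -m inch '[{"x":0,"y":-0.06,"z":0.3,"yaw":0,"gripper":-1},{"x":0,"y":0,"z":0.3,"yaw":0,"gripper":-1},{"x":0,"y":0,"z":0.3,"yaw":0,"gripper":-1},{"x":0,"y":0,"z":0.2,"yaw":0,"gripper":-1},{"x":0,"y":0,"z":0,"yaw":0,"gripper":-1},{"x":0,"y":0,"z":0,"yaw":0,"gripper":-1}]'
for i in 1; do python3 -m inch '[{"x":0,"y":0,"z":0.2,"yaw":0,"gripper":-1},{"x":0,"y":0,"z":0.2,"yaw":0,"gripper":-1},{"x":0,"y":0,"z":0,"yaw":0,"gripper":-1},{"x":0,"y":0,"z":0,"yaw":0,"gripper":-1}]'; done
python3 -m inch '[{"x":0,"y":0,"z":0.2,"yaw":0,"gripper":-1},{"x":0,"y":0,"z":0.2,"yaw":0,"gripper":-1},{"x":0,"y":0,"z":0,"yaw":0,"gripper":-1},{"x":0,"y":0,"z":0,"yaw":0,"gripper":-1}]'
```

```text
time_s: 11.22
ee_pos: [529.6, 153.5, 127.0]
ee_rot: [-180.0, -0.0, 114.7]
force: [0.3, -1.0, 0.4]
gripper_width: 21.3
time_s: 11.55
ee_pos: [529.6, 153.5, 123.1]
ee_rot: [-180.0, -0.0, 114.7]
force: [0.2, 0.4, -0.6]
gripper_width: 21.3
time_s: 11.88
ee_pos: [529.5, 153.5, 119.1]
ee_rot: [-180.0, -0.0, 114.7]
force: [0.8, -0.2, -0.1]
gripper_width: 21.3
```

```bash
python3 -m inch '[{"x":0,"y":0,"z":0.2,"yaw":0,"gripper":-1},{"x":0,"y":0,"z":0.2,"yaw":0,"gripper":-1},{"x":0,"y":0,"z":0.2,"yaw":0,"gripper":-1},{"x":0,"y":0,"z":0.2,"yaw":0,"gripper":-1},{"x":0,"y":0,"z":0,"yaw":0,"gripper":-1},{"x":0,"y":0,"z":0,"yaw":0,"gripper":-1}]'
python3 -m inch '[{"x":0,"y":0,"z":0.3,"yaw":0,"gripper":-1},{"x":0,"y":0,"z":0.3,"yaw":0,"gripper":-1},{"x":0,"y":0,"z":0.3,"yaw":0,"gripper":-1},{"x":0,"y":0,"z":0.3,"yaw":0,"gripper":-1},{"x":0,"y":0,"z":0.2,"yaw":0,"gripper":-1},{"x":0,"y":0,"z":0,"yaw":0,"gripper":-1},{"x":0,"y":0,"z":0,"yaw":0,"gripper":-1}]'
python3 -m inch '[{"x":0,"y":0,"z":0.2,"yaw":0,"gripper":-1},{"x":0,"y":0,"z":0.2,"yaw":0,"gripper":-1},{"x":0,"y":0,"z":0.1,"yaw":0,"gripper":-1},{"x":0,"y":0,"z":0,"yaw":0,"gripper":-1},{"x":0,"y":0,"z":0,"yaw":0,"gripper":-1}]'
```

```text
time_s: 12.38
ee_pos: [529.6, 153.5, 111.1]
ee_rot: [-180.0, -0.0, 114.7]
force: [0.7, 0.4, -0.6]
gripper_width: 21.5
time_s: 12.97
ee_pos: [529.6, 153.5, 97.1]
ee_rot: [-180.0, -0.0, 114.7]
force: [0.0, -0.3, 0.4]
gripper_width: 21.1
time_s: 13.38
ee_pos: [529.6, 153.5, 92.2]
ee_rot: [-180.0, -0.0, 114.7]
force: [-0.1, -0.3, -0.1]
gripper_width: 21.1
```

Bottom is about 49 mm above the bench. Now I creep until I feel the collar.

```bash
python3 -m inch '[{"x":0,"y":0,"z":0.2,"yaw":0,"gripper":-1},{"x":0,"y":0,"z":0.1,"yaw":0,"gripper":-1},{"x":0,"y":0,"z":0.1,"yaw":0,"gripper":-1},{"x":0,"y":0,"z":0,"yaw":0,"gripper":-1},{"x":0,"y":0,"z":0,"yaw":0,"gripper":-1},{"x":0,"y":0,"z":0,"yaw":0,"gripper":-1}]'
python3 -m inch '[{"x":0,"y":0,"z":0.15,"yaw":0,"gripper":-1},{"x":0,"y":0,"z":0.15,"yaw":0,"gripper":-1},{"x":0,"y":0,"z":0,"yaw":0,"gripper":-1},{"x":0,"y":0,"z":0,"yaw":0,"gripper":-1}]'
python3 - <<'E'
from h import *
w=grab('wrist');s=grab('side')
q=proj(s,[[529.5,153.5,70]])[0].astype(int)
a=cv2.resize(s['pixels'][q[1]-30:q[1]+30,q[0]-30:q[0]+30],(400,400),interpolation=2)
b=cv2.resize(w['pixels'][150:300,240:390],(400,400),interpolation=2)
save('p5',np.hstack([a,b]));print(q, telemetry.state()['force'])
E
```

```text
time_s: 13.88
ee_pos: [529.6, 153.5, 88.3]
ee_rot: [-180.0, -0.0, 114.7]
force: [-0.5, -0.1, 0.2]
gripper_width: 21.0
time_s: 14.22
ee_pos: [529.8, 153.5, 85.4]
ee_rot: [180.0, -0.0, 114.7]
force: [0.8, -0.8, 1.7]
gripper_width: 21.2
[268 228] [-0.34208463  0.39977081  1.15280443]
```

View pics/p5.png

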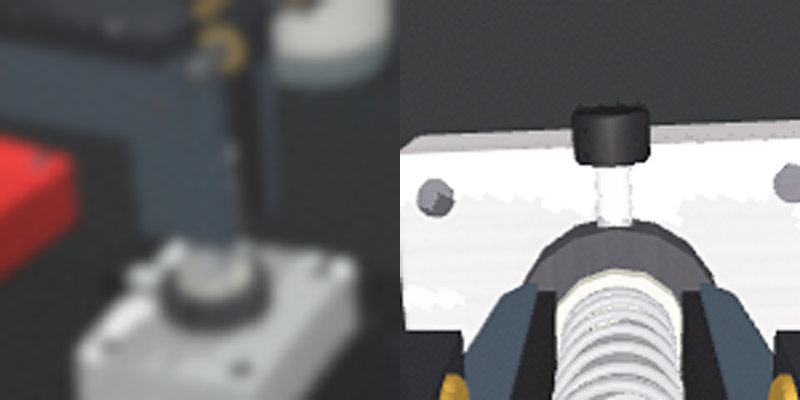

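Seated on the white collar, with +1.5 N from about 3 mm of compression. I relieve it, then let go gradually and retreat.

```bash
python3 -m inch '[{"x":0,"y":0,"z":-0.1,"yaw":0,"gripper":-1},{"x":0,"y":0,"z":-0.1,"yaw":0,"gripper":-1},{"x":0,"y":0,"z":0,"yaw":0,"gripper":-1},{"x":0,"y":0,"z":0,"yaw":0,"gripper":-1},{"x":0,"y":0,"z":0,"yaw":0,"gripper":-1},{"x":0,"y":0,"z":0,"yaw":0,"gripper":-0.4},{"x":0,"y":0,"z":0,"yaw":0,"gripper":-0.2},{"x":0,"y":0,"z":0,"yaw":0,"gripper":0},{"x":0,"y":0,"z":0,"yaw":0,"gripper":0},{"x":0,"y":0,"z":0,"yaw":0,"gripper":0},{"x":0,"y":0,"z":0,"yaw":0,"gripper":0},{"x":0,"y":0,"z":0,"yaw":0,"gripper":0}]'
python3 -m inch '[{"x":0,"y":0,"z":-0.5,"yaw":0,"gripper":0},{"x":0,"y":0,"z":-1,"yaw":0,"gripper":0},{"x":0,"y":0,"z":-1.5,"yaw":0,"gripper":0},{"x":0,"y":0,"z":-2,"yaw":0,"gripper":0},{"x":0,"y":0,"z":-2.5,"yaw":0,"gripper":0},{"x":0,"y":0,"z":-2.5,"yaw":0,"gripper":0},{"x":-1.5,"y":0,"z":-1,"yaw":0,"gripper":0},{"x":-2.5,"y":0,"z":0,"yaw":0,"gripper":0},{"x":-2,"y":0,"z":0,"yaw":0,"gripper":0},{"x":-0.5,"y":0,"z":0,"yaw":0,"gripper":0},{"x":0,"y":0,"z":0,"yaw":0,"gripper":0},{"x":0,"y":0,"z":0,"yaw":0,"gripper":0}]'
python3 - <<'E'
from h import *
w=grab('wrist');s=grab('side')
for z in (45,96): print(proj(w,[[529.5,153.5,z]]),proj(s,[[529.5,153.5,z]]))
q=proj(s,[[529.5,153.5,75]])[0].astype(int); r=proj(w,[[529.5,153.5,70]])[0].astype(int)
a=cv2.resize(s['pixels'][q[1]-30:q[1]+30,q[0]-30:q[0]+30],(400,400),interpolation=2)
y=max(45,r[1]); b=cv2.resize(w['pixels'][y-45:y+45,r[0]-45:r[0]+45],(400,400),interpolation=2)
save('p6',np.hstack([a,b]));print(q,r)
E
```

```text
time_s: 15.32
ee_pos: [529.6, 153.5, 87.2]
ee_rot: [-180.0, -0.0, 114.7]
force: [-0.5, 0.1, -0.1]
gripper_width: 45.9
time_s: 16.32
ee_pos: [556.5, 94.7, 197.6]
ee_rot: [180.0, -0.0, 114.6]
force: [0.4, 0.5, 0.6]
gripper_width: 45.3
[[322.0506154 145.1867233]] [[269.41753264 237.4499949 ]]
[[322.12441589 146.25413087]] [[267.97251286 218.76449432]]
[268 226] [322 145]
```

View pics/p6.png

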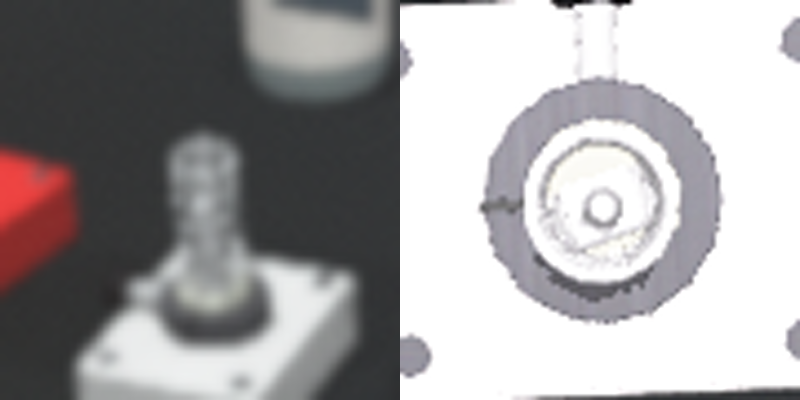

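The spring stands upright and concentric on the collar. Its top in the side view is at row ~217, against 218.8 predicted for z = 96 mm. The gripper is clear, so I hand in.

```bash
python3 -c "
from workcell import env
print(env.job_done())"
```

```text
the job is handed in; nothing more can be done
None
```

The spring is on the piston rod, down on the white collar and released, and I have handed the job in at about 16 s of the 72 s allowed. The hand-in gives no verdict.

- **How it went:** I read the direction of the rod's flats and the spring's chord from the wrist camera. I gripped the spring at 40 mm, turned it 46.5° so the chord lay along a flat, and threaded it over the nose. It passed the shoulder without snagging, so no twisting was needed. I felt the collar at about 1.5 N, backed off 2 mm and opened the gripper. The force readings never went above about 2 N.
- **Last checks:** In the final side and wrist pictures the spring stands upright and centred on the rod. Its top is within about 2 pixels of where a seated spring should be. The gripper is well clear, with its TCP at 198 mm height and about 65 mm to the side.
- **Disagreement:** My first estimate of the rod tip, from the top and side cameras, was about 5 mm off the wrist-camera value. I used the wrist value, and the fit bore it out.
- **Not checked:** I did not re-measure the cone, retainer, jar or handle at the end. The gripper's path kept clear of them, and no contact force showed.

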